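Set the tab-locked brake knob of a trolling reel

TASK

Set the brake on the trolling reel: pinch the two release tabs on its side knob, wind the knob clockwise (seen from above) until you feel the brake take hold, and let the tabs spring back out so that the knob is locked in the first notch where it clearly resists. Squeeze the tabs without crushing them, do not wind the brake on past that, take your hand off the reel, and leave the other tackle lying where it is.

Things in the scene. Friction and masses are not known exactly. Their poses are not given: they have to be found in the camera images.
- reel: Bronze trolling reel, 116 mm across, on its side in a 140 x 140 x 25 mm oak cradle, all fixed to the shelf. Origin at the centre of the cradle's underside, z up. The side plate on top, with the brake knob at its centre, is 87 mm above the origin. Round the knob stand 24 square pegs (8.5 mm high, 5 mm thick, on a 40 mm radius), making 24 equal notches 15 degrees (0.262 rad) apart.
- knob: Brake knob, 40 mm tall, starting in a notch. Origin on its upright axis at the side plate's top; turns with the knob. Hub 46 mm long along its own x, 27 mm across y. On its +y and -y sides stand two flat steel release tabs, 20 mm wide, 5 mm thick, 11.5 to 38.5 mm above the origin; 54 mm over both tabs at rest, 41 mm pinched. At the start it is free of the brake and turns clockwise only.
- knob_grip (a point): Point on the knob's axis midway between the tabs, 30 mm above the side plate, axes as the knob's: a good pinch height, fingers closing along y. Each tab has a foot 10 to 12.5 mm above the plate reaching out to 42 mm radius, so keep fingertips 14 mm or more above the plate. A squeeze of 20 to 50 N on each tab is plenty; over 75 N on each (150 N in all) crushes them.
- tab_a (a joint): Inward travel of the tab on the knob's +y side (m): 0 = fully out, 0.0065 = fully in. Spring 5 N at rest, 11 N fully in. Its pin sits in a notch: the knob is locked (0.03 rad of play) until both tabs are in by about 5 mm. Let out at or near a notch, the tabs drop in and lock the knob there; under brake load the knob slips back a little in the fingers, so let go a touch (0.05 rad) past it.
- tab_b (a joint): The same for the tab on the knob's own -y side.
- brake_shoe (a point): End of the brake's sprung arm, hidden in the reel, 30 mm from the knob's axis, 25 mm below the plate's top. Unpinned, the knob turns freely (0.03 N m friction) through a hidden slack of 0.12 to 1.40 rad, then pushes this arm round (30 mm per rad): resistance climbs 1.2 N m per rad, 0.31 N m a notch. It clearly resists in a notch when it takes about 0.1 to 0.2 N m or more there.
- ferrule: Brass rod ferrule, 18 mm across, 50 mm tall, standing loose. Origin at its foot. Leave it alone.
- net_gauge: Carved pine net gauge, a flat 147 x 40 x 9 mm piece with a narrower end, loose. Origin under its middle. Leave it alone.
- lure_tin: Shut dull zinc lure tin, 103 x 68 x 29 mm, loose. Origin under its centre. Leave it alone.
- tongs: Aluminium fish-gripping tongs, about 200 x 50 x 12 mm, lying loose. Origin at the middle of the underside. Leave them alone.

How it is judged (in metres and radians):
On the way, in this order (a step that is already met when the one before it is completed fails the run):
1. both release tabs are pinched in (value of joint each of tab_a, tab_b above 0.0045 m), for 0.2 s.
2. the brake takes hold while the tabs are held in (value of joint each of tab_a, tab_b above 0.003 m and distance of brake_shoe from where it was at the start of the episode above 0.0012 m), for 0.1 s.
At the end, for the whole second after the job is handed in: Both tabs are back out (within 1.5 mm) so the knob is locked in a notch, the brake is on (its arm pushed 1.2 to 12.5 mm from its start, about 0.05 to 0.5 N m), the knob is still, nothing touches the reel and the other tackle lies within 20 mm of where it was (value of joint each of tab_a, tab_b below 0.0015 m and distance of brake_shoe from where it was at the start of the episode between 0.0012 and 0.0125 m and angular speed of knob below 0.05 rad/s and distance of each of ferrule, net_gauge, lure_tin, tongs from where it was at the start of the episode below 0.02 m).
It fails at once if the brake is wound far too tight (arm pushed over 18.5 mm, about 0.75 N m) (distance of brake_shoe from where it was at the start of the episode above 0.0185 m).
It fails at once if the knob or its tabs are loaded with more than 150 N in all (75 N on each tab) (contact force between the fingers and knob above 150 N).
It fails at once if another piece of tackle is knocked or moved more than 20 mm (distance of any of ferrule, net_gauge, lure_tin, tongs from where it was at the start of the episode above 0.02 m).
It also fails if it takes over 42 s, if anything falls off the work surface, if the arm or the gripper's body presses on something with over 40 N, if the wrist force passes 120 N, or if a joint passes its speed limit or range.

ROBOT

A 6-joint arm with a two-finger parallel gripper is mounted at the origin on the work surface. World frame = base frame: x ahead of the robot, y to its left, z up, the work surface at z = 0. Lengths are in mm, angles in rad, forces in N, time in s.
With the tool pointing down it reaches from about 275 to 775 mm from the base axis. Payload 14.6 kg.
Tool frame: the origin (TCP) lies on the centre line of the jaws, within the pads' length; the fingertips stand 14 mm ahead of it and the grasp point (between the pads) lies 5 mm behind it (env.tips_ahead is the distance from the TCP to the fingertips, in mm); z points along the fingers, y is the direction in which the jaws open and shut (so a half turn about z gives the same grasp; the last joint's range is limited). The gripper opens to 85 mm and grips with 20 to 120 N. Pads are 22 mm wide; open, the fingers measure 114 mm over their backs; the gripper's body (76 mm by 85 mm) begins 54 mm behind the grasp point. The pads swing forward as they close: fully open they stand 13 mm farther back than shut.
Start: joints at [1.007, 0.263, -0.048, 1.259, 0, 1.415], TCP at [208.697, 481.741, 245.278] pointing down, gripper open.
Joint ranges: [-2.65, 2.65], [-0.89, 1.7], [-1.18, 1.37], [-2.13, 2.11], [-1.35, 1.29], [-3.14, 3.14]. Speed limits (rad/s): [1.89, 1.89, 2.57, 2.79, 3.14, 3.14].

INTERFACE

Orientations are given as a unit quaternion [x, y, z, w].
In Python, from workcell import env gives the robot as it stands.
- The arm moves only by the tool step_arm, never from a script. Its argument "increments" is a list of rows, each a list of 7 numbers: the turn, a rotation vector about the world's x, y, z in rad, then the shift along the world's x, y, z in cm, then the opening in per cent of the stroke, from 0 (shut) to 100 (fully open). In form: [[ax, ay, az, dx, dy, dz, jaw], ...]. A call has exactly 10 rows; each row is the pose to reach, as a shift and turn from the pose commanded when the call began; what a row does not reach only later rows make up. A row lasts 1/12 s, in which the tool goes at most 41.7 mm and 7.16 degrees, less where a joint would pass 70% of its speed; a pose out of reach is approached as far as the arm can. A call with a gripper value outside its range is refused whole. The fingers move at their own pace and stop on an object; the grip force is fixed at half the most. Time passes only in rows, so rows that repeat a pose let the fingers close, or fill a call up. It gives the time, the measured TCP pose, the force and the opening at its end, in the units of the state.
- env.state(): the state, without advancing time (a new reading comes with each control period).
- env.get_image(name): name is "scene" or "side" or "wrist"; returns a dict with "pixels" (384x512x3 uint8, red, green, blue), "z_map" (384x512 float32, mm along the optical axis (not along the pixel's ray), 0 where there is no reading), "K" (3x3 intrinsics, pixels), "pose" (4x4, takes a point from camera to world coordinates); the wrist camera has in their place "tool_from_camera" (4x4, takes a point from camera to tool coordinates, whose origin is the TCP and whose axes are the flange's). Camera axes: x right, y up, looking along -z (the intrinsics and any distortion apply to the point x, -y, -z); pixel columns grow to the right and rows downward; lengths in mm; the calibration is good to about 2 mm. A picture is of the moment at which its call begins: read the wrist's pose just before it.
- env.close_job(): hands the job in, once; it reports no verdict.
The state is a dict: "time_s": time; "joints": joint angles; "qvel": joint speeds; "effort": joint torques, N m; "tool_pos": TCP position; "ee_rot": TCP orientation; "ft_force": force on the tool from outside, world axes, zero at the start; "torque": the same for the moment, N m; "opening": finger opening in mm.
Only numpy, scipy, OpenCV 4.12 (cv2) and the standard library are available. Lean on these libraries where they do the work, as an engineer would, in place of code of your own. Each camera call takes 0.05 s, during which the arm holds its last target. There are 200 camera calls.

## Working session

There is one attempt and no reset: what is moved stays moved. The work goes in short steps, Python scripts to look and compute and a tool call to move; the robot and the scene stay as the last step left them, time stands still between calls to the robot, and variables do not carry over. Pictures are saved under pics/ and viewed, about 8 in all and at most 12, crops included, and the job is handed in when it is done.

Besides the shell and the picture viewer there is one more tool, called after "Call:" as name(argument=value, ...) on one line, values as JSON. step_arm: Moves the arm, as the interface text tells. Its arguments: {"type":"object","properties":{"increments":{"type":"array","items":{"type":"array","items":{"type":"number"}}}},"required":["increments"]}

```bash
mkdir -p pics; cat > h.py <<'E'
import numpy as np, cv2
from workcell import env
def grab(n,fn):
    s=env.state(); im=env.get_image(n); cv2.imwrite('pics/'+fn+'.png',im['pixels'][:,:,::-1])
    d={k:im[k] for k in im}; d['tp']=s['tool_pos']; d['tr']=s['ee_rot']
    np.save('pics/'+fn+'.npy',d,allow_pickle=True); return d
def pts(d):
    from scipy.spatial.transform import Rotation as R
    z=d['z_map'].astype(float); K=d['K']; v,u=np.mgrid[:384,:512]
    P=np.stack([(u-K[0,2])/K[0,0]*z,-(v-K[1,2])/K[1,1]*z,-z,np.ones_like(z)],-1)
    if 'pose' in d: T=d['pose']
    else:
        W=np.eye(4);W[:3,:3]=R.from_quat(d['tr']).as_matrix();W[:3,3]=d['tp'];T=W@d['tool_from_camera']
    return (P@np.array(T).T)[...,:3]
E
python3 - <<'E'
from h import *
a=grab('scene','s0');b=grab('side','d0')
im=np.hstack([a['pixels'],b['pixels']])[:,:,::-1]
cv2.imwrite('pics/both.png',cv2.resize(im,(800,300)))
print(env.state())
for d in(a,b):
    P=pts(d); m=(d['z_map']>0)&(P[...,2]>100)&(P[...,2]<135)&(np.hypot(P[...,0],P[...,1])<800); q=P[m]; print(len(q),q.mean(0) if len(q) else 0, q.min(0),q.max(0))
E
```

```text
{'time_s': 0.1, 'joints': array([ 1.00669783e+00,  2.63479080e-01, -4.88584007e-02,  1.25943432e+00,
        3.47757841e-05,  1.41553134e+00]), 'qvel': array([ 0.0002582 , -0.00099211,  0.0036601 , -0.00062924,  0.00276371,
       -0.0001194 ]), 'effort': array([ 2.85124734e-03, -6.38577962e+01,  3.85061610e+01,  1.01760277e-02,
       -1.11331940e-04,  3.57824533e-06]), 'tool_pos': array([208.55759129, 481.53629399, 244.87665559]), 'ee_rot': array([ 2.02996074e-01,  9.79179430e-01, -4.50406000e-04, -1.87947098e-04]), 'ft_force': array([-0.51824209, -0.29729213, -0.17839948]), 'torque': array([ 0.04272264,  0.00325553, -0.01631957]), 'opening': 85.51925495099498}
1228 [271.66444007  10.40708808 118.30895255] [-190.80752681 -118.78989384  100.01095075] [610.89346522 218.60073479 134.95180194]
614 [562.40828269  63.42057505 119.24528473] [120.02207372 -20.26432165 100.03439854] [606.79223638 101.88489616 133.66262997]
```

View pics/both.png

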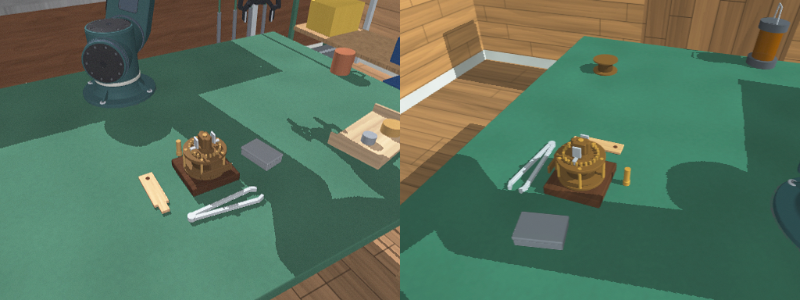

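The pictures show the reel at about (205,160) in the scene view and (580,165) in the side view. The ferrule stands beside it, and the tin, tongs and gauge lie around it. Next I'll fit the reel centre.

```bash
python3 - <<'E'
from h import *
out=[]
for n in('s0','d0'):
    d=np.load(f'pics/{n}.npy',allow_pickle=True).item();P=pts(d)
    near=(d['z_map']>0)&(P[...,0]>400)&(P[...,0]<720)&(abs(P[...,1]-50)<150)
    for lo,hi in((108,119),(119,140),(86,98),(15,35),(35,60)):
        q=P[near&(P[...,2]>lo)&(P[...,2]<hi)]; print(n,lo,len(q),q.mean(0).round(1),np.percentile(q,[2,50,98],axis=0).round(0).tolist())
    q=P[near&(P[...,2]>86)&(P[...,2]<98)]
    c=cv2.minEnclosingCircle(q[:,:2].astype(np.float32)); print(c)
    im=d['pixels'][:,:,::-1]
    x,y=(262,205) if n=='s0' else (230,205)
    out.append(cv2.resize(im[y-65:y+65,x-65:x+65],(400,400),interpolation=cv2.INTER_CUBIC))
cv2.imwrite('pics/crop.png',np.hstack(out))
E
```

```text
s0 108 129 [595.4  54.7 113.6] [[575.0, 32.0, 108.0], [596.0, 50.0, 114.0], [610.0, 85.0, 119.0]]
s0 119 237 [590.2  57.4 124.9] [[568.0, 33.0, 119.0], [591.0, 57.0, 125.0], [609.0, 86.0, 130.0]]
s0 86 765 [601.8  51.9  89.1] [[541.0, 7.0, 86.0], [604.0, 47.0, 87.0], [640.0, 110.0, 97.0]]
s0 15 1466 [613.1  44.4  24. ] [[486.0, -10.0, 16.0], [631.0, 20.0, 24.0], [657.0, 197.0, 33.0]]
s0 35 664 [608.5  38.4  46.1] [[479.0, 6.0, 36.0], [617.0, 29.0, 46.0], [655.0, 100.0, 59.0]]
((588.21435546875, 58.99288558959961), 57.51923751831055)
d0 108 137 [580.3  72.7 114. ] [[562.0, 35.0, 108.0], [578.0, 71.0, 114.0], [606.0, 86.0, 119.0]]
d0 119 363 [583.1  62.  125. ] [[563.0, 34.0, 119.0], [583.0, 63.0, 126.0], [604.0, 85.0, 130.0]]
d0 86 1251 [579.6  71.6  88.6] [[533.0, 13.0, 86.0], [572.0, 75.0, 87.0], [635.0, 112.0, 97.0]]
d0 15 2113 [566.7  98.   25.1] [[479.0, -1.0, 16.0], [556.0, 108.0, 25.0], [650.0, 197.0, 34.0]]
d0 35 962 [572.4  82.2  43.2] [[474.0, 32.0, 36.0], [567.0, 88.0, 40.0], [647.0, 113.0, 58.0]]
((584.748046875, 59.873687744140625), 57.961483001708984)
```

View pics/crop.png

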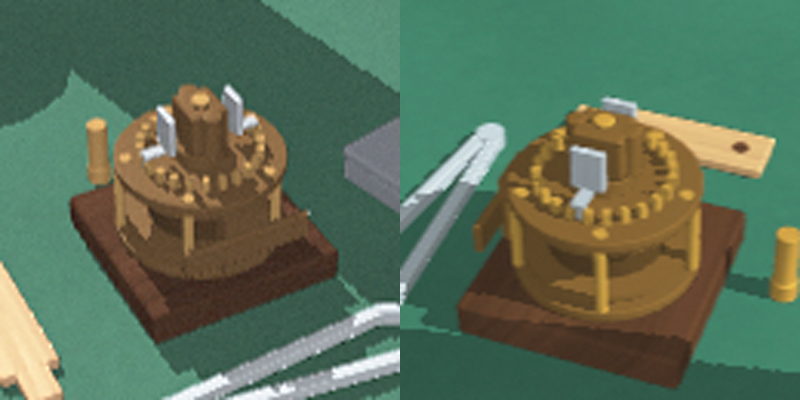

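```bash
python3 - <<'E'
from h import *
for n in('s0','d0'):
    d=np.load(f'pics/{n}.npy',allow_pickle=True).item();P=pts(d)
    hsv=cv2.cvtColor(d['pixels'],cv2.COLOR_RGB2HSV)
    m=(d['z_map']>0)&(np.hypot(P[...,0]-586.5,P[...,1]-59.5)<45)&(P[...,2]>100)&(P[...,2]<135)&(hsv[...,1]<70)
    q=P[m]; s=q[:,1]>59.5
    for k in(s,~s):
        t=q[k]; print(n,len(t),t.mean(0).round(1),np.median(t,0).round(1), np.ptp(t,0).round(0))
        l=cv2.fitLine(t[:,:2].astype(np.float32),cv2.DIST_HUBER,0,.01,.01).ravel(); print(l, np.arctan2(l[1],l[0]))
E
```

```text
s0 69 [590.4  83.3 114.4] [590.8  82.5 115. ] [21. 17. 25.]
[9.9940300e-01 3.4548856e-02 5.9150629e+02 8.2614693e+01] 0.034555733
s0 77 [588.6  33.4 113.8] [588.5  33.2 114.1] [23. 26. 26.]
[9.9865967e-01 5.1757894e-02 5.8889392e+02 3.3312618e+01] 0.05178103
d0 150 [584.6  84.5 113.8] [584.1  84.9 113.5] [30. 38. 26.]
[ 9.9858516e-01 -5.3176165e-02  5.8412933e+02  8.4793922e+01] -0.053201254
d0 52 [583.5  35.4 122.8] [583.6  35.3 123.5] [20. 13.  8.]
[9.9814641e-01 6.0858257e-02 5.8311816e+02 3.5455288e+01] 0.060895883
```

Call:
step_arm(increments=[[0, 0, 0.05, 3.8, -4.2, 0, 100], [0, 0, 0.1, 7.6, -8.4, 0, 100], [0, 0, 0.15, 11.4, -12.6, 0, 100], [0, 0, 0.2, 15.1, -16.9, 0, 100], [0, 0, 0.25, 18.9, -21.1, 0, 100], [0, 0, 0.3, 22.7, -25.3, 0, 100], [0, 0, 0.35, 26.5, -29.5, 0, 100], [0, 0, 0.39, 30.3, -33.8, 0, 100], [0, 0, 0.39, 34, -38, -1, 100], [0, 0, 0.39, 37.84, -42.2, -2, 100]])

```text
time_s: 0.93
tool_pos: [487.7, 169.7, 239.2]
ee_rot: [0.009, 1.0, 0.0, 0.0]
ft_force: [1.5, 1.2, 0.1]
opening: 85.2
```

Call:
step_arm(increments=[[0, 0, 0, 0, 0, 0, 100], [0, 0, 0, 0, 0, 0, 100], [0, 0, 0, 0, 0, 0, 100], [0, 0, 0, 0, 0, 0, 100], [0, 0, 0, 0, 0, 0, 100], [0, 0, 0, 0, 0, 0, 100], [0, 0, 0, 0, 0, 0, 100], [0, 0, 0, 0, 0, 0, 100], [0, 0, 0, 0, 0, 0, 100], [0, 0, 0, 0, 0, 0, 100]])

```text
time_s: 1.77
tool_pos: [486.6, 171.8, 239.2]
ee_rot: [0.009, 1.0, 0.0, 0.0]
ft_force: [-0.7, 0.7, 0.5]
opening: 85.5
```

```bash
python3 - <<'E'
from h import *
from scipy.spatial.transform import Rotation as R
s=env.state();print(s['time_s'],s['joints'].round(3),s['tool_pos'],R.from_quat(s['ee_rot']).as_matrix().round(3))
d=grab('wrist','w0');P=pts(d)
hsv=cv2.cvtColor(d['pixels'],cv2.COLOR_RGB2HSV)
for (a,b) in ((119,135),(86,98)):
    q=P[(d['z_map']>0)&(np.hypot(P[...,0]-586.5,P[...,1]-59.5)<70)&(P[...,2]>a)&(P[...,2]<b)]
    if len(q): print(a,len(q),cv2.minEnclosingCircle(q[:,:2].astype(np.float32)),cv2.minAreaRect(q[:,:2].astype(np.float32)),np.median(q,0))
E
```

```text
1.7667 [ 0.181  0.25  -0.084  1.237  0.     0.2  ] [486.6286773  171.83220781 239.16613542] [[-1.     0.019  0.   ]
 [ 0.019  1.     0.   ]
 [-0.     0.    -1.   ]]
119 105 ((586.3082275390625, 58.53714370727539), 28.271486282348633) ((582.8392333984375, 59.106719970703125), (55.504058837890625, 19.47287368774414), 82.19253540039062) [580.65895252  35.73139043 124.70633739]
86 4373 ((586.273681640625, 58.88360595703125), 57.870445251464844) ((582.7764282226562, 60.535064697265625), (114.40441131591797, 105.85231018066406), 61.25149154663086) [566.73418569  70.54670122  87.19553226]
```

View pics/w0.png

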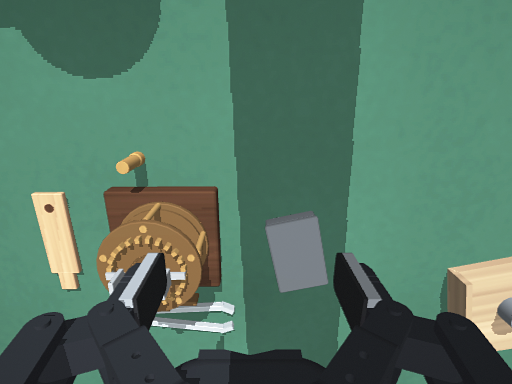

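The wrist view shows the knob at about (150,275), partly behind the left finger. The reel centre is about (586.3, 59). I'll finish the move over it.

Call:
step_arm(increments=[[0, 0, 0, 1.2, -1.4, 0, 100], [0, 0, 0, 2.4, -2.8, 0, 100], [0, 0, 0, 3.7, -4.2, 0, 100], [0, 0, 0, 5, -5.6, 0, 100], [0, 0, 0, 6.2, -7, 0, 100], [0, 0, 0, 7.5, -8.5, 0, 100], [0, 0, 0, 8.8, -9.9, -1, 100], [0, 0, 0, 9.97, -11.28, -2, 100], [0, 0, 0, 9.97, -11.28, -2, 100], [0, 0, 0, 9.97, -11.28, -2, 100]])

```text
time_s: 2.65
tool_pos: [586.3, 58.2, 217.5]
ee_rot: [0.01, 1.0, 0.0, -0.001]
ft_force: [-0.6, -0.1, 0.2]
opening: 85.5
```

```bash
python3 - <<'E'
from h import *
s=env.state();print(s['time_s'],s['joints'].round(3),s['tool_pos'],s['ft_force'],s['torque'])
d=grab('wrist','w1');P=pts(d)
hsv=cv2.cvtColor(d['pixels'],cv2.COLOR_RGB2HSV)
for (a,b) in ((119,135),(86,98)):
    q=P[(d['z_map']>0)&(np.hypot(P[...,0]-586.5,P[...,1]-59.5)<70)&(P[...,2]>a)&(P[...,2]<b)]
    if len(q): print(a,len(q),cv2.minEnclosingCircle(q[:,:2].astype(np.float32)),cv2.minAreaRect(q[:,:2].astype(np.float32)),np.median(q,0))
r=np.hypot(P[...,0]-586.5,P[...,1]-59.5)
q=P[(d['z_map']>0)&(r<45)&(P[...,2]>100)&(P[...,2]<135)&(hsv[...,1]<70)]
for k in(q[:,1]>59.5,q[:,1]<59.5):
    t=q[k]
    if len(t)>5: print(len(t),t.mean(0),cv2.fitLine(t[:,:2].astype(np.float32),cv2.DIST_HUBER,0,.01,.01).ravel(),t.min(0),t.max(0))
E
```

```text
2.65 [-0.039  0.384  0.058  1.247  0.    -0.019] [586.28953921  58.17998906 217.52651268] [-0.64026003 -0.09946178  0.24551501] [0.00840612 0.03487185 0.02656904]
119 1854 ((586.6787719726562, 58.345191955566406), 28.30699348449707) ((586.3875732421875, 58.4430046081543), (41.83367156982422, 55.787715911865234), 26.86897087097168) [584.32856083  58.32046862 126.62665289]
86 8531 ((586.6802978515625, 58.38520431518555), 57.650421142578125) ((586.48779296875, 58.135414123535156), (114.47660064697266, 114.15929412841797), 58.638526916503906) [573.84851948  58.52072017  87.13508486]
261 [584.60114379  83.3744959  118.65030841] [ 9.9984628e-01 -1.7532777e-02  5.8427856e+02  8.2414536e+01] [576.63534254  80.10123776 100.06043412] [596.41973041  99.72651854 127.63658951]
274 [584.29921818  33.56272509 118.40889441] [9.9987918e-01 1.5545254e-02 5.8411218e+02 3.4504818e+01] [576.11532099  17.01959816 100.01466866] [596.42650819  36.48787993 126.50618994]
```

View pics/w1.png

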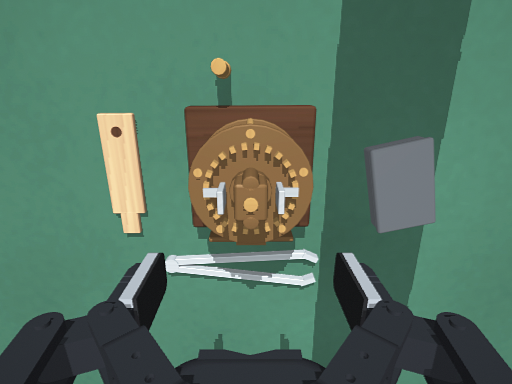

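The wrist view shows the knob centred at about (250,203), with its tabs at (221,198) and (281,198), square to the jaws. The centre works out at (586.6, 58.4). I'll descend to TCP z of about 117.

Call:
step_arm(increments=[[0, 0, 0, 0.03, 0.02, -1.6, 100], [0, 0, 0, 0.03, 0.02, -3.2, 100], [0, 0, 0, 0.03, 0.02, -4.8, 100], [0, 0, 0, 0.03, 0.02, -6.4, 100], [0, 0, 0, 0.03, 0.02, -8, 100], [0, 0, 0, 0.03, 0.02, -9.2, 100], [0, 0, 0, 0.03, 0.02, -10.0, 85], [0, 0, 0, 0.03, 0.02, -10.0, 75], [0, 0, 0, 0.03, 0.02, -10.0, 70], [0, 0, 0, 0.03, 0.02, -10.0, 70]])

```text
time_s: 3.53
tool_pos: [587.0, 59.3, 120.0]
ee_rot: [0.009, 1.0, 0.0, 0.001]
ft_force: [-0.3, -0.4, 0.3]
opening: 60.0
```

Call:
step_arm(increments=[[0, 0, 0, 0, 0, 0, 68], [0, 0, 0, 0, 0, 0, 66], [0, 0, 0, 0, 0, 0, 64], [0, 0, 0, 0, 0, 0, 62], [0, 0, 0, 0, 0, 0, 60], [0, 0, 0, 0, 0, 0, 58], [0, 0, 0, 0, 0, 0, 56], [0, 0, 0, 0, 0, 0, 54], [0, 0, 0, 0, 0, 0, 52], [0, 0, 0, 0, 0, 0, 50]])

```text
time_s: 4.37
tool_pos: [587.2, 59.0, 120.2]
ee_rot: [0.009, 1.0, -0.0, 0.001]
ft_force: [-2.0, -0.5, 12.7]
opening: 42.5
```

Call:
step_arm(increments=[[0, 0, 0, 0, 0, 0, 49], [0, 0, 0, 0, 0, 0, 49], [0, 0, 0, 0, 0, 0, 48], [0, 0, 0, 0, 0, 0, 48], [0, 0, 0, 0, 0, 0, 48], [0, 0, 0, 0, 0, 0, 48], [0, 0, 0, 0, 0, 0, 48], [0, 0, 0, 0, 0, 0, 48], [0, 0, 0, 0, 0, 0, 48], [0, 0, 0, 0, 0, 0, 48]])

```text
time_s: 5.2
tool_pos: [587.3, 58.9, 120.4]
ee_rot: [0.009, 1.0, -0.0, 0.001]
ft_force: [-2.3, -2.6, 13.6]
opening: 41.2
```

```bash
python3 - <<'E'
from h import *
s=env.state();print(s)
d=grab('side','d1');cv2.imwrite('pics/d1c.png',cv2.resize(d['pixels'][120:280,140:340,::-1],(750,600),interpolation=cv2.INTER_CUBIC))
E
```

```text
{'time_s': 5.2, 'joints': array([-3.79498648e-02,  4.34399491e-01, -1.32989771e-01,  1.00130829e+00,
       -2.98572141e-04, -1.89795245e-02]), 'qvel': array([-7.75292180e-04,  5.26581834e-05,  9.09884434e-04,  1.03571912e-03,
        1.65110703e-03,  2.29400908e-06]), 'effort': array([ 7.08737243e-01, -6.84928393e+01,  3.22653902e+01, -1.04456395e+00,
        4.55739219e-01,  3.11055535e-02]), 'tool_pos': array([587.27015308,  58.87985798, 120.35987218]), 'ee_rot': array([ 9.48517925e-03,  9.99954453e-01, -1.79091982e-04,  1.04471385e-03]), 'ft_force': array([-2.29472356, -2.57673616, 13.55446147]), 'torque': array([-0.30279189,  0.4813451 ,  0.02745317]), 'opening': 41.233536960969566}
```

View pics/d1c.png

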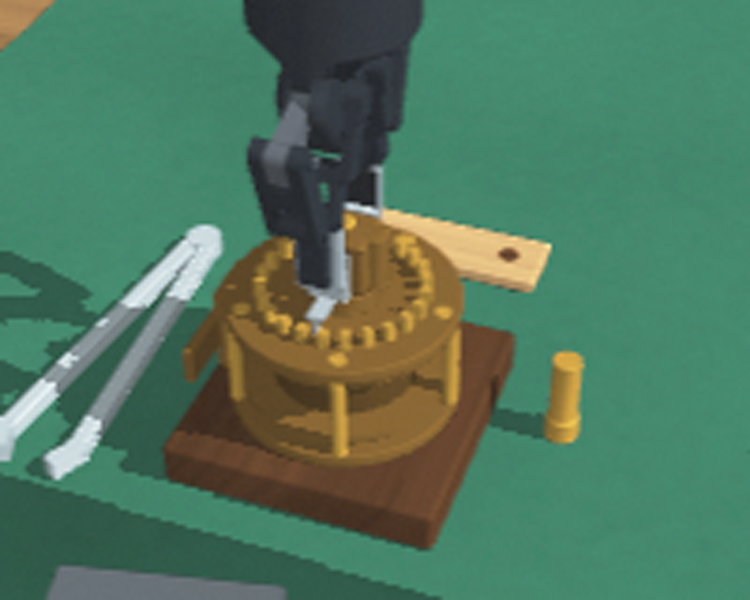

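The side crop shows both pads on the tabs, with one at about (325,260), clear of the feet. The opening is 41.2 mm, so both tabs are fully in. I'll start winding in small steps.

Call:
step_arm(increments=[[0, 0, 0, -0.05, -0.04, 0, 47], [0, 0, -0.02, -0.05, -0.04, 0, 47], [0, 0, -0.04, -0.05, -0.04, 0, 47], [0, 0, -0.06, -0.05, -0.04, 0, 47], [0, 0, -0.08, -0.05, -0.04, 0, 47], [0, 0, -0.1, -0.05, -0.04, 0, 47], [0, 0, -0.12, -0.05, -0.04, 0, 47], [0, 0, -0.13, -0.05, -0.04, 0, 47], [0, 0, -0.13, -0.05, -0.04, 0, 47], [0, 0, -0.13, -0.05, -0.04, 0, 47]])

```text
time_s: 6.08
tool_pos: [587.2, 58.5, 120.5]
ee_rot: [0.074, 0.997, -0.0, 0.001]
ft_force: [-1.0, -2.0, 13.0]
opening: 40.5
```

```bash
cat > st.py <<'E'
from h import *
from scipy.spatial.transform import Rotation as R
s=env.state();M=R.from_quat(s['ee_rot']).as_matrix()
print(s['time_s'],'yaw',round(np.arctan2(M[1,1],M[0,1])-np.pi/2,4),s['tool_pos'].round(1),s['ft_force'].round(1),s['torque'].round(3),'e6',s['effort'][5].round(3),s['joints'].round(2),s['opening'])
E
python3 st.py
```

```text
6.0833 yaw -0.1491 [587.2  58.5 120.5] [-1. -2. 13.] [-0.426  0.166 -0.085] e6 0.022 [-0.04  0.43 -0.13  1.   -0.    0.11] 40.53127215401572
```

Call:
step_arm(increments=[[0, 0, -0.02, 0, 0, 0, 47], [0, 0, -0.04, 0, 0, 0, 47], [0, 0, -0.06, 0, 0, 0, 47], [0, 0, -0.08, 0, 0, 0, 47], [0, 0, -0.1, 0, 0, 0, 47], [0, 0, -0.12, 0, 0, 0, 47], [0, 0, -0.13, 0, 0, 0, 47], [0, 0, -0.13, 0, 0, 0, 47], [0, 0, -0.13, 0, 0, 0, 47], [0, 0, -0.13, 0, 0, 0, 47]])

```text
time_s: 6.92
tool_pos: [587.1, 58.3, 120.5]
ee_rot: [0.139, 0.99, -0.0, 0.001]
ft_force: [-0.9, -4.4, 13.8]
opening: 40.2
```

```bash
python3 st.py
```

```text
6.9167 yaw -0.279 [587.1  58.3 120.5] [-0.9 -4.4 13.8] [-0.543  0.199  0.001] e6 0.073 [-0.04  0.43 -0.13  1.   -0.    0.24] 40.226531263365814
```

Call:
step_arm(increments=[[0, 0, -0.02, 0, 0, 0, 47], [0, 0, -0.04, 0, 0, 0, 47], [0, 0, -0.06, 0, 0, 0, 47], [0, 0, -0.08, 0, 0, 0, 47], [0, 0, -0.1, 0, 0, 0, 47], [0, 0, -0.12, 0, 0, 0, 47], [0, 0, -0.13, 0, 0, 0, 47], [0, 0, -0.13, 0, 0, 0, 47], [0, 0, -0.13, 0, 0, 0, 47], [0, 0, -0.13, 0, 0, 0, 47]])

```text
time_s: 7.75
tool_pos: [587.1, 58.2, 120.5]
ee_rot: [0.203, 0.979, -0.0, 0.001]
ft_force: [-1.1, -4.3, 14.5]
opening: 40.1
```

```bash
python3 st.py
```

```text
7.75 yaw -0.4089 [587.1  58.2 120.5] [-1.1 -4.3 14.5] [-0.7    0.214  0.22 ] e6 0.198 [-0.04  0.43 -0.13  1.   -0.    0.37] 40.13955978352899
```

Call:
step_arm(increments=[[0, 0, -0.02, 0, 0, 0, 47], [0, 0, -0.04, 0, 0, 0, 47], [0, 0, -0.06, 0, 0, 0, 47], [0, 0, -0.07, 0, 0, 0, 47], [0, 0, -0.07, 0, 0, 0, 47], [0, 0, -0.07, 0, 0, 0, 47], [0, 0, -0.07, 0, 0, 0, 47], [0, 0, -0.07, 0, 0, 0, 47], [0, 0, -0.07, 0, 0, 0, 47], [0, 0, -0.07, 0, 0, 0, 47]])

```text
time_s: 8.58
tool_pos: [587.1, 58.2, 120.5]
ee_rot: [0.237, 0.971, -0.0, 0.001]
ft_force: [-1.4, -3.3, 14.2]
opening: 40.3
```

```bash
python3 st.py; python3 - <<'E'
from h import *
d=grab('wrist','w2');cv2.imwrite('pics/w2b.png',cv2.resize(d['pixels'][200:,100:400,::-1],(800,490),interpolation=cv2.INTER_CUBIC))
E
```

```text
8.5833 yaw -0.4789 [587.1  58.2 120.5] [-1.4 -3.3 14.2] [-0.832  0.247  0.21 ] e6 0.264 [-0.04  0.43 -0.13  1.   -0.    0.44] 40.26962757400944
```

View pics/w2b.png

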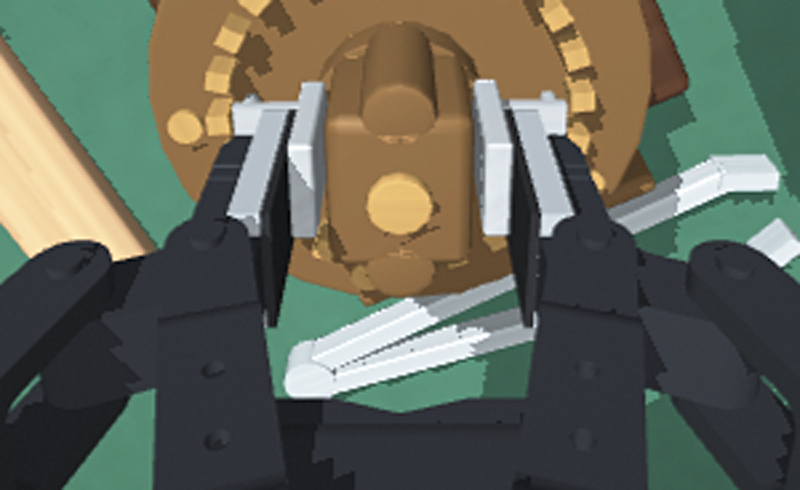

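The crop shows the hub square between the pads, so the knob follows the tool. Torque has climbed about 0.24 N m since roughly -0.23 rad. That leaves notch 1 at only about 0.05 N m, while notch 2 (tool yaw about -0.54) should sit near 0.35 N m with the arm at about 9 mm. I'll wind to just past notch 2.

Call:
step_arm(increments=[[0, 0, -0.02, 0, 0, 0, 47], [0, 0, -0.04, 0, 0, 0, 47], [0, 0, -0.06, 0, 0, 0, 47], [0, 0, -0.08, 0, 0, 0, 47], [0, 0, -0.1, 0, 0, 0, 47], [0, 0, -0.115, 0, 0, 0, 47], [0, 0, -0.115, 0, 0, 0, 47], [0, 0, -0.115, 0, 0, 0, 47], [0, 0, -0.115, 0, 0, 0, 47], [0, 0, -0.115, 0, 0, 0, 47]])

```text
time_s: 9.47
tool_pos: [587.0, 58.1, 120.5]
ee_rot: [0.293, 0.956, -0.0, 0.001]
ft_force: [-2.0, -5.0, 15.4]
opening: 40.4
```

```bash
python3 st.py; python3 - <<'E'
from h import *
# knob yaw from the hub/tab side edges seen in the wrist view: compare depth points on the tabs, start / now
for n in('w1','w2',None):
    d=np.load(f'pics/{n}.npy',allow_pickle=True).item() if n else grab('wrist','w3')
    P=pts(d);hsv=cv2.cvtColor(d['pixels'],cv2.COLOR_RGB2HSV)
    q=P[(d['z_map']>0)&(np.hypot(P[...,0]-586.6,P[...,1]-58.4)<24)&(P[...,2]>115)&(hsv[...,1]>80)]
    # hub top flat: min-area rectangle of brown points
    h=np.median(q[:,2]); t=q[abs(q[:,2]-h)<4]
    print(n,len(t),h.round(1),cv2.minAreaRect(t[:,:2].astype(np.float32)))
E
```

```text
9.4667 yaw -0.5938 [587.   58.1 120.5] [-2.  -5.  15.4] [-0.958  0.377  0.345] e6 0.363 [-0.04  0.43 -0.13  1.   -0.    0.55] 40.441879864394814
w1 1463 126.8 ((586.4600830078125, 58.16930389404297), (26.932926177978516, 45.320560455322266), 87.93792724609375)
w2 3681 126.7 ((585.4214477539062, 55.26190948486328), (39.44056701660156, 44.22909164428711), 79.09124755859375)
None 3699 126.7 ((585.7445678710938, 55.73323059082031), (41.64893341064453, 41.34870910644531), 84.73956298828125)
```

```bash
python3 - <<'E'
from h import *
from scipy.spatial.transform import Rotation as R
for n in('w1','w2','w3'):
    d=np.load(f'pics/{n}.npy',allow_pickle=True).item()
    P=pts(d);hsv=cv2.cvtColor(d['pixels'],cv2.COLOR_RGB2HSV)
    M=R.from_quat(d['tr']).as_matrix(); yaw=np.arctan2(M[1,1],M[0,1])-np.pi/2
    Q=(P-np.array([586.6,58.4,0]))@M
    m=(d['z_map']>0)&(abs(Q[...,1])<16)&(abs(Q[...,0])<24)&(abs(P[...,2]-126.8)<1.5)&(hsv[...,1]>80)
    for sgn in(1,-1):
        e=[]
        for r in np.unique(np.where(m)[0]):
            q=Q[r][m[r]]; 
            if len(q)>5:e.append(q[np.argmax(sgn*q[:,1])][:2])
        e=np.array(e,np.float32); e=e[abs(e[:,1])>11.5]
        l=cv2.fitLine(e,cv2.DIST_HUBER,0,.01,.01).ravel(); print(n,round(yaw,3),sgn,len(e),'rel',l[1]/l[0],l[2:],np.std(e[:,1]))
d=np.load('pics/w3.npy',allow_pickle=True).item();cv2.imwrite('pics/w3b.png',cv2.resize(d['pixels'][215:345,170:330,::-1],(738,600),interpolation=cv2.INTER_CUBIC))
E
```

```text
w1 -0.02 1 34 rel -0.011739438 [-0.8010228 12.627191 ] 0.4079376
w1 -0.02 -1 35 rel 0.02728865 [  1.9503943 -12.667944 ] 0.4004979
w2 -0.479 1 53 rel -0.020204743 [ 5.0361214 12.352147 ] 0.28511217
w2 -0.479 -1 54 rel -0.006859853 [  1.3800584 -12.538056 ] 0.29240763
w3 -0.594 1 53 rel -0.02852241 [-1.7437438 12.526979 ] 0.31640583
w3 -0.594 -1 54 rel -0.013811788 [  0.45341638 -12.509096  ] 0.343017
```

View pics/w3b.png

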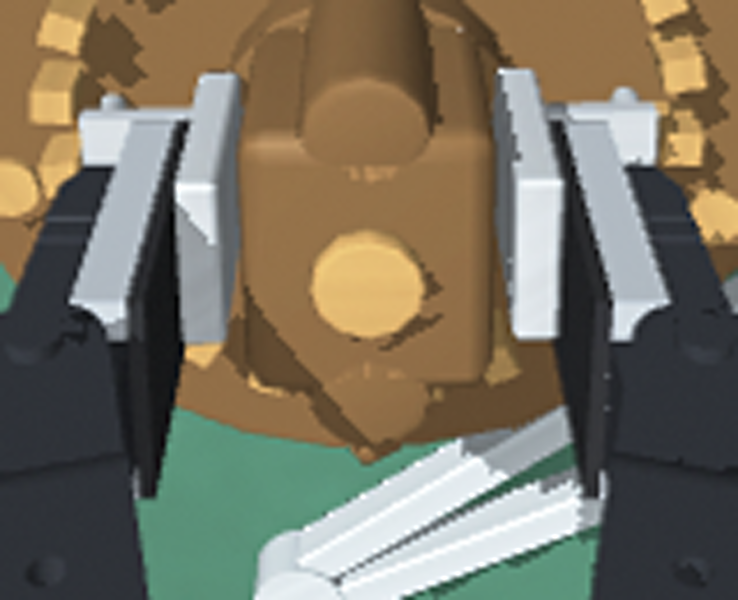

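The crop shows the hub almost square in the pads, lagging about 0.02 rad. That puts the knob about 0.545 rad from the start, only 0.02 past notch 2. I'll wind another 0.04 rad, then release quickly.

Call:
step_arm(increments=[[0, 0, -0.02, 0, 0, 0, 47], [0, 0, -0.04, 0, 0, 0, 47], [0, 0, -0.04, 0, 0, 0, 47], [0, 0, -0.04, 0, 0, 0, 47], [0, 0, -0.04, 0, 0, 0, 70], [0, 0, -0.04, 0, 0, 0, 70], [0, 0, -0.04, 0, 0, 0, 72], [0, 0, -0.04, 0, 0, 0, 76], [0, 0, -0.04, 0, 0, 0, 76], [0, 0, -0.04, 0, 0, 0, 76]])

```text
time_s: 10.35
tool_pos: [586.1, 58.7, 119.0]
ee_rot: [0.312, 0.95, -0.0, -0.0]
ft_force: [-0.2, -0.3, 0.1]
opening: 64.6
```

Call:
step_arm(increments=[[0, 0, 0, 0, 0, 0, 85], [0, 0, 0, 0, 0, 0, 95], [0, 0, 0, 0, 0, 1, 100], [0, 0, 0, 0, 0, 2.5, 100], [0, 0, 0, 0, 0, 4, 100], [0, 0, 0, 0, 0, 5.5, 100], [0, 0, 0, 0, 0, 7, 100], [0, 0, 0, 0, 0, 8.5, 100], [0, 0, 0, 0, 0, 9.7, 100], [0, 0, 0, 0, 0, 9.7, 100]])

```text
time_s: 11.18
tool_pos: [587.1, 58.7, 219.0]
ee_rot: [0.312, 0.95, 0.001, 0.002]
ft_force: [-0.2, 0.1, 0.7]
opening: 85.5
```

```bash
python3 st.py; python3 - <<'E'
from h import *
d=grab('wrist','w4');P=pts(d);hsv=cv2.cvtColor(d['pixels'],cv2.COLOR_RGB2HSV)
for n in('w1','w4'):
    d=np.load(f'pics/{n}.npy',allow_pickle=True).item();P=pts(d);hsv=cv2.cvtColor(d['pixels'],cv2.COLOR_RGB2HSV)
    r=np.hypot(P[...,0]-586.6,P[...,1]-58.4);ok=d['z_map']>0
    q=P[ok&(r<24)&(P[...,2]>122)&(P[...,2]<129.5)&(hsv[...,1]>80)];print(n,'hub',cv2.minAreaRect(q[:,:2].astype(np.float32)))
    g=P[ok&(r<36)&(abs(P[...,2]-125)<2)&(hsv[...,1]<70)];print('tabs',len(g),cv2.minAreaRect(g[:,:2].astype(np.float32)))
cv2.imwrite('pics/w4b.png',cv2.resize(d['pixels'][100:260,150:350,::-1],(750,600),interpolation=cv2.INTER_CUBIC))
E
```

```text
11.1833 yaw -0.6338 [587.1  58.7 219. ] [-0.2  0.1  0.7] [ 0.003 -0.005 -0.014] e6 -0.0 [-0.04  0.38  0.06  1.24  0.    0.6 ] 85.46387844108757
w1 hub ((586.4263305664062, 58.2169189453125), (26.951589584350586, 45.39588165283203), 88.23178100585938)
tabs 291 ((586.5345458984375, 58.35737228393555), (54.150390625, 20.245010375976562), 89.47965240478516)
w4 hub ((586.2550659179688, 58.53901672363281), (26.927453994750977, 45.136661529541016), 61.65671157836914)
tabs 297 ((586.084716796875, 58.533782958984375), (54.0934944152832, 20.2425537109375), 61.26418685913086)
```

View pics/w4b.png

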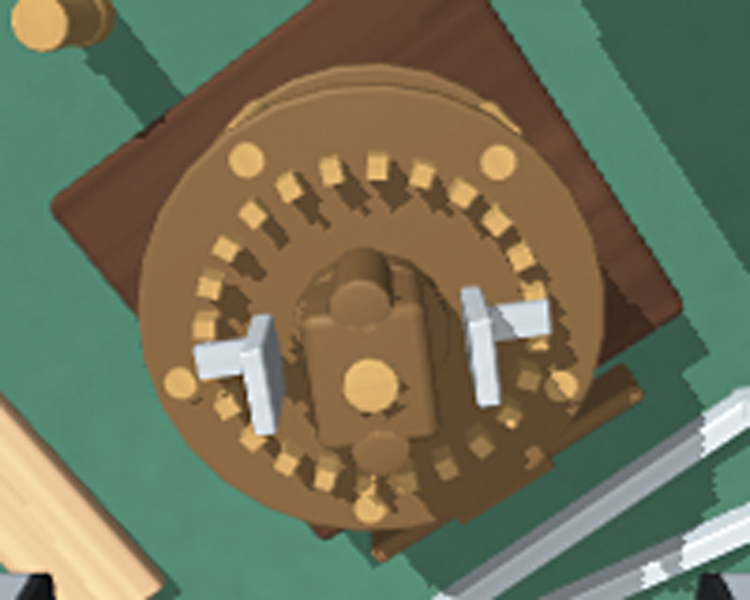

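The crop shows both tabs out, with 54.1 mm over them. The feet sit between pegs at about (220,360) and (520,320), and the knob has turned about 27–28°, which is notch 2. Handing in.

```bash
python3 -c "
from workcell import env
print(env.close_job())"
```

```text
the job is handed in; nothing more can be done
None
```

The brake is set: the knob is locked in the second notch with both tabs back out, and I handed the job in at about 11 s with the gripper open, 100 mm above where it let go. No verdict came back.

- **Squeeze:** I pinched both tabs fully in (opening about 41 mm). The wrist force stayed under about 17 N throughout, though the squeeze on the tabs could not be read directly.
- **Winding:** I wound the knob clockwise. Torque began to climb at about 0.2 rad, which would have left notch 1 with only about 0.05 N m. I went on to just past notch 2 and let the tabs spring out.
- **Last look:** From above, the tabs measured 54.1 mm over both, so they are fully out. The knob had turned 0.46–0.49 rad. Notch 2 is at 0.52 rad, so the knob sits slightly short of it, at about the limit of the 0.03 rad of play.
- **Brake load:** I estimate the arm is pushed about 8 mm (roughly 0.3 N m). It cannot be seen directly.
- **Disagreements:** The wrist torque and the last joint's effort gave somewhat different points for where the brake takes hold. For the whole range of slack they suggest, notch 2 stays inside the 1.2 to 12.5 mm limit.
- **Other tackle:** I never went near it, but I did not measure its positions again at the end.

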